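# Test and reset the bread slicer's stop button

### The job

Check the bread slicer's controls: press the red mushroom button on the yellow box all the way down until it latches, take your hand off so that it stays down by itself, then turn it clockwise to release it, and let go of it fully up. Only after that, press the green start plunger on the grey box right down to its stop and let it spring back. Leave the bell, the tubs, the cake and the tarts where they are.

Things in the scene. Friction and masses are not known exactly. Their poses are not given: they have to be found in the camera images.
- stop_station: yellow box of the stop button, 90 x 90 x 56 mm, bolted to the counter; origin in the centre of its underside, z up. A black collar on it reaches 62 mm high; the red mushroom head stands over its centre.
- stop_top (a point): middle of the top of the grip bar on the red mushroom head, 110 mm above the counter while up; sinks and turns with the head, z up. The bar is upright: 40 mm long along the point's x axis, 14 mm thick along its y axis, 22 mm tall. It stands on a round cap of 44 mm diameter, whose upper face is 22 mm and underside 36 mm below this point.
- stop_push (a joint): how far the red head is pressed down, m: 0 fully up, 0.0105 at its stop. A spring pushes it up with 3 N at the top, 8 N at the bottom, and the catch adds about 2 N on the way. Pressed to about 9 mm or more it catches, and when let go it stays latched at about 6 mm. It cannot be pulled up while latched: only turning frees it.
- stop_turn (a joint): how far the red head is turned clockwise seen from above, rad, 0 to 1.2 (its stop). Turned about 0.6 or more (0.8 to be sure) while latched, the catch lets go and the spring lifts the head, unless the gripper holds it down: raise the gripper 8 mm before opening or turning back. Let go, a weak spring (0.005 to 0.02 N m) turns it back in about 1 s. Pressed while turned that far it does not catch.
- start_station: grey box of the green start button, 80 x 80 x 56 mm, bolted to the counter; origin in the centre of its underside, z up.
- start_top (a point): centre of the top of the green plunger head (95 mm above the counter while up): a round cap 38 mm across and 13 mm high on a steel stem. z up. Sinks with the head.
- start_push (a joint): how far the green head is pressed down, m: 0 up, 0.012 at its stop. A spring pushes it back with 3 N at the top, 7 N at the stop; it does not latch.
- tub_a: chocolate tub with white lid, 86 mm across, 53 mm high; stands loose between the two stations; origin in the centre of its underside
- tub_b: a second such chocolate tub, 86 mm across, 53 mm high, loose, to the robot's left; origin in the centre of its underside
- bell: brass service bell, 80 mm across, 53 mm high, loose, beyond the stations; not part of the job; origin in the centre of its underside
- tart_board: white board 130 x 300 x 12 mm with four tarts (36 mm high with it), loose, to the robot's right; origin in the centre of its underside
- cake_plate: cake on a glass plate, 260 mm across, 94 mm high, loose, to the robot's left; origin in the centre of its underside
Things that resemble listed ones, but are neither listed nor needed, are in the scene too. Leave any purple or turquoise look-alike of the tub_a alone.

How it is judged:
By the outcome, as a careful person would: the job done as asked, in the order asked, and still so for the second after the job is handed in, with the robot touching nothing.
It also fails if it takes over 48 s, if anything falls off the work surface, if the arm or the gripper's body presses on something with over 40 N, if the wrist force passes 120 N, or if a joint passes its speed limit or range.

### The arm

A 6-joint arm with a two-finger parallel gripper is mounted at the origin on the work surface. World frame = base frame: x ahead of the robot, y to its left, z up, the work surface at z = 0. Lengths are in mm, angles in rad, forces in N, time in s.
With the tool pointing down it reaches from about 350 to 775 mm from the base axis. Payload 7.3 kg.
Tool frame: the origin (TCP) lies on the centre line of the jaws, within the pads' length; the fingertips stand 14 mm ahead of it and the grasp point (between the pads) lies 5 mm behind it; z points along the fingers, y is the line along which they close (so a half turn about z gives the same grasp; the last joint's range is limited). The gripper opens to 92 mm and grips with 3 to 60 N. Pads are 19 mm wide; open, the fingers measure 130 mm over their backs; the gripper's body (75 mm by 190 mm) begins 47 mm behind the grasp point.
Start: joints at [-1.316, 0.342, 1.524, -0, 1.275, -0.146], TCP at [204.855, -483.403, 240.741] pointing down, gripper open.
Joint ranges: [-2.53, 2.53], [-0.77, 2.02], [0.04, 2.7], [-1, 4.14], [0.28, 2.66], [-3.11, 3.11]. Speed limits (rad/s): [2.57, 2.57, 3.14, 3.14, 3.14, 3.14].

### API

Orientations are given as [roll, pitch, yaw] about the fixed x, y, z axes, in that order (R = Rz(yaw) Ry(pitch) Rx(roll)).
In Python, from plant import get_obs, capture, bot, spot_in, trace, pinpoint gives the robot as it stands.
- The arm moves only by the tool play_rows, never from a script. Its argument "rows" is a list of rows, each a list of 2 entries, a list of its own where there are three numbers: the shift along the world's x, y, z in units of 3 cm (1.0 is 3 cm), then the turn, a rotation vector about the world's x, y, z in units of 8 degrees (1.0 is 8 degrees). A call has 1 to 12 rows; each row shifts and turns the commanded pose from where the row before left it; what a row does not reach is not made up. A row lasts 1/8 s, in which the tool goes at most 62.5 mm and 10.7 degrees, less where a joint would pass 70% of its speed; a pose out of reach is approached as far as the arm can. A call with a number of a shift or a turn outside -1 to 1 is refused whole. A call with a gripper value outside its range is refused whole. "hand" is the opening, from -1 (shut) to 1 (fully open), set as the call begins (left out, the last holds). The fingers move at their own pace and stop on an object; the grip force is fixed at half the most. Time passes only in rows, so rows that do not move let the fingers close. It gives the time, the measured TCP pose, the force, the opening and the grip force at its end, in the units of the state.
- get_obs(): the state, without advancing time (a new reading comes with each control period).
- capture(name): name is "scene" or "top"; returns a dict with "frame" (384x512x3 uint8, red, green, blue), "fov_y" (degrees; the focal length in pixels is half the picture's height over the tangent of half this angle, whatever the lens; pixels are square), "cx", "cy" (the principal point, pixels), "dist" ([k1, k2, p1, p2, k3] as OpenCV has them; the pictures are not rectified), "rvec" (rotation vector, rad) and "tvec" (3), from world to camera coordinates, as OpenCV has them. Camera axes: x right, y down, z forward; pixel columns grow to the right and rows downward; lengths in mm; the calibration is good to about 2 mm. A picture is of the moment at which its call begins. There is no depth.
- bot.close_job(): hands the job in; it is judged then, once.
Trained networks look in the newest picture that a camera, given by its name, has taken for a name from the list of things; names that differ only in an ending like _2 or _b are one class to them, and where a whole thing is asked for, a point or a joint stands for the part that bears it (a point fixed in the world has none). Each returns a list of dicts, best first, with "p" (0 to 1); they miss things now and then, are a little off and sometimes report something else, mostly with a low value. They report only what shows in the picture. A call takes as long as a camera call. They do not tell look-alikes from the thing itself.
- spot_in(query, camera): "at" ([row, column] in pixels, amid what is visible of it).
- trace(query, camera): "mask" (384x512 bool, what is visible of it) and "at" ([row, column] in pixels, amid what is visible of it).
- pinpoint(query, camera): "at" ([row, column] in pixels: a listed point, or the origin of a listed thing).
The state is a dict: "time": time; "joint_positions": joint angles; "dq": joint speeds; "tau": joint torques, N m; "tool_pos": TCP position; "tcp_rot": TCP orientation; "contact_force": force on the tool from outside, world axes, zero at the start; "moment": the same for the moment, N m; "grip_width": finger opening in mm; "finger_force": force on a finger pad.
Only numpy, scipy, OpenCV 4.12 (cv2) and the standard library are available. Lean on these libraries where they do the work, as an engineer would, in place of code of your own. Each camera call takes 0.05 s, during which the arm holds its last target. There are 200 camera calls.

## Working session

There is one attempt and no reset: what is moved stays moved. The work goes in short steps, Python scripts to look and compute and a tool call to move; the robot and the scene stay as the last step left them, time stands still between calls to the robot, and variables do not carry over. Pictures are saved under pics/ and viewed, at most 10 in all, crops included, and the job is handed in when it is done.

Besides the shell and the picture viewer there is one more tool, called as name([rows], argument=value, ...), one row to a line, values as JSON. play_rows: Moves the arm, as the interface text tells. Shifts and turns lie within -1 to 1; 1 stands for 3 cm of shift or 8 degrees of turn. Its arguments: {"type":"object","properties":{"rows":{"type":"array"},"hand":{"type":"number"}},"required":["rows"]}

```bash
mkdir -p pics; cat > h.py <<'E'
import numpy as np, cv2
from plant import get_obs, capture, bot, spot_in, trace, pinpoint
def ray(c,at):
    f=c["frame"].shape[0]/2/np.tan(np.radians(c["fov_y"])/2)
    K=np.array([[f,0,c["cx"]],[0,f,c["cy"]],[0,0,1.]])
    u=cv2.undistortPoints(np.array([[[at[1],at[0]]]],float),K,np.array(c["dist"],float))[0,0]
    R=cv2.Rodrigues(np.array(c["rvec"],float))[0]; t=np.array(c["tvec"],float)
    d=R.T@np.array([u[0],u[1],1]); return -R.T@t,d/np.linalg.norm(d)
def tri(r1,r2):
    (a,d),(b,e)=r1,r2
    s=np.linalg.lstsq(np.stack([d,-e],1),b-a,rcond=None)[0]
    p,q=a+s[0]*d,b+s[1]*e; return (p+q)/2,np.linalg.norm(p-q)
def atz(r,z): return r[0]+r[1]*(z-r[0][2])/r[1][2]
def px(c,p):
    f=c["frame"].shape[0]/2/np.tan(np.radians(c["fov_y"])/2)
    K=np.array([[f,0,c["cx"]],[0,f,c["cy"]],[0,0,1.]])
    return cv2.projectPoints(np.array([p],float),np.array(c["rvec"],float),np.array(c["tvec"],float),K,np.array(c["dist"],float))[0].ravel()
E
python3 - <<'E'
from h import *
np.set_printoptions(precision=1,suppress=True)
C={n:capture(n) for n in("scene","top")}
for n,c in C.items(): cv2.imwrite(f"pics/{n}0.png",cv2.cvtColor(c["frame"],cv2.COLOR_RGB2BGR))
for q in("stop_top","start_top","stop_station","start_station","tub_a","bell"):
    D={n:pinpoint(q,n)[:3] for n in C}
    for n in C: print(q,n,[(np.round(d["at"],1).tolist(),round(d["p"],2)) for d in D[n]])
    if D["scene"] and D["top"]: print("  tri",*tri(ray(C["scene"],D["scene"][0]["at"]),ray(C["top"],D["top"][0]["at"])))
print(get_obs())
E
```

```text
stop_top scene [([210.7, 294.4], 0.74)]
stop_top top [([211.0, 223.7], 0.45)]
  tri [529.6 167.7 108.8] 1.7817204697438729
start_top scene [([161.6, 224.6], 0.57)]
start_top top [([207.3, 350.0], 0.42)]
  tri [ 555.7 -222.8   90.9] 0.07888161875786488
stop_station scene [([236.5, 292.1], 0.93), ([186.0, 226.8], 0.69)]
stop_station top [([217.4, 221.3], 0.86)]
  tri [529.  178.2  16.2] 13.958854487506386
start_station scene [([182.9, 225.3], 0.65)]
start_station top [([210.6, 341.8], 0.97)]
  tri [ 560.3 -214.     4.5] 2.490873887837479
tub_a scene [([186.0, 270.3], 0.87), ([213.0, 258.2], 0.85), ([295.0, 295.2], 0.85)]
tub_a top [([214.2, 278.3], 0.96), ([179.6, 175.2], 0.91), ([254.2, 274.3], 0.76)]
  tri [518.1   6.1 102.2] 20.279617760432796
bell scene [([224.7, 205.6], 0.63)]
bell top [([162.9, 284.9], 0.67)]
  tri [723.3 -25.8   1.2] 11.970266519824417
{'time': 0.7, 'joint_positions': array([-1.3,  0.3,  1.5,  0. ,  1.3, -0.1]), 'dq': array([ 0., -0.,  0., -0.,  0., -0.]), 'tau': array([ -0. , -43.1, -24.4,   0.1,   0. ,  -0. ]), 'tool_pos': array([ 204.9, -483.4,  240.8]), 'tcp_rot': array([ 3.1, -0. ,  0.4]), 'contact_force': array([ 0.4, -0.7,  0.2]), 'moment': array([ 0.,  0., -0.]), 'finger_force': 0.0, 'grip_width': 91.91825315685705}
```

View pics/scene0.png

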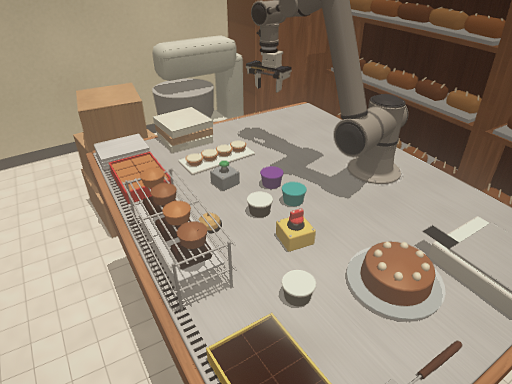

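View pics/top0.png

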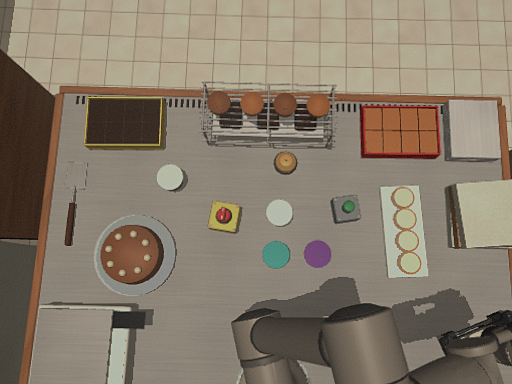

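The scene view shows the red head at about (215,296) on the yellow box and the green plunger at (163,224). In the top view they are at (215,224) and (207,348). Next I need a closer look to find the bar's direction.

```bash
python3 - <<'E'
import cv2,numpy as np
a=cv2.imread("pics/scene0.png")[190:255,260:330]; b=cv2.imread("pics/top0.png")[190:240,198:250]; g=cv2.imread("pics/top0.png")[185:230,325:370];s=cv2.imread("pics/scene0.png")[150:195,200:250]
r=lambda i:cv2.resize(i,(390,290),interpolation=cv2.INTER_CUBIC)
cv2.imwrite("pics/crop1.png",np.vstack([np.hstack([r(a),r(b)]),np.hstack([r(s),r(g)])]))
E
```

```text
(no output)
```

View pics/crop1.png

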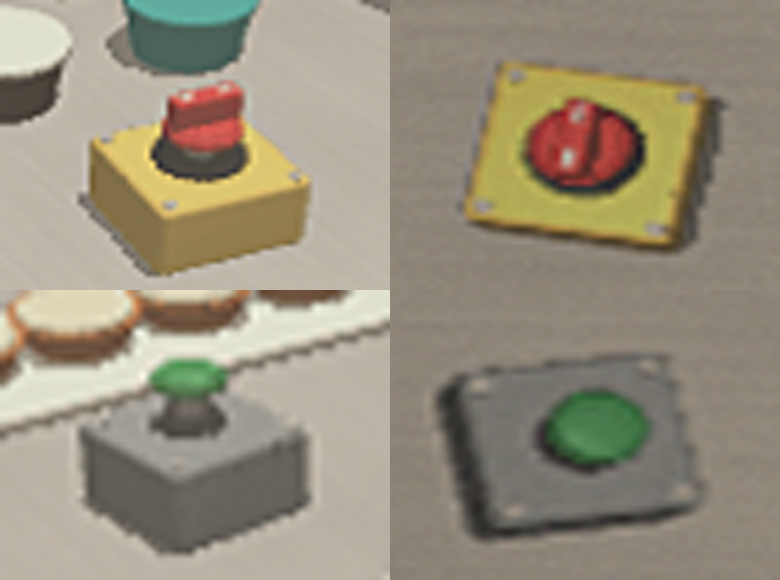

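```bash
python3 - <<'E'
from h import *
np.set_printoptions(precision=1,suppress=True)
C={n:capture(n) for n in("scene","top")}
T=lambda x,y:[190+y/5.8-.5,198+(x-390)/7.5-.5]
S=lambda x,y:[190+y/4.46-.5,260+x/5.57-.5]
cs=[atz(ray(C["top"],T(*p)),56) for p in((500,65),(705,90),(683,245),(467,215))]
print(np.array(cs),"centre",np.mean(cs,0)); e=[cs[i]-cs[(i+1)%4] for i in range(4)]
print([(np.linalg.norm(v),np.degrees(np.arctan2(v[1],v[0]))%90) for v in e])
for n,P in(("far",((185,97),(578,115))),("near",((225,88),(568,158)))): print(n,*tri(ray(C["scene"],S(*P[0])),ray(C["top"],T(*P[1]))))
a=atz(ray(C["top"],T(578,115)),110);b=atz(ray(C["top"],T(568,158)),110);print("topdir",np.degrees(np.arctan2(*(a-b)[1::-1])),a,b)
a=atz(ray(C["scene"],S(185,97)),110);b=atz(ray(C["scene"],S(225,88)),110);print("scenedir",np.degrees(np.arctan2(*(a-b)[1::-1])),a,b)
# colour masks
for n,c in C.items():
    f=c["frame"].astype(int); R,G,B=f[...,0],f[...,1],f[...,2]
    g=(G>R*1.4)&(G>B*1.25)
    k,l,st,ce=cv2.connectedComponentsWithStats(g.astype(np.uint8))
    for i in range(1,k):
        if st[i,4]>25: print(n,"green",st[i],ce[i],atz(ray(c,ce[i][::-1]),90))
    for q in("stop_top","start_top"):
        for d in trace(q,n)[:2]: print(n,q,d["p"],d["at"],d["mask"].sum())
GC={n:c for n,c in C.items()}
print("cams",[ (-cv2.Rodrigues(np.array(c["rvec"]))[0].T@np.array(c["tvec"])) for c in C.values()])
for p in((555.7,-222.8,95),(529.6,167.7,110)): print([px(C[n],p) for n in C])
E
```

```text
[[571.  210.4  56. ]
 [559.5 122.5  56. ]
 [473.6 128.6  56. ]
 [487.5 220.2  56. ]] centre [522.9 170.4  56. ]
[(np.float64(88.62324565415318), np.float64(82.51041059405196)), (np.float64(86.04891906568092), np.float64(85.98947540550765)), (np.float64(92.6571150252133), np.float64(81.367504086137)), (np.float64(84.05083814290332), np.float64(83.33277819700402))]
far [535.6 170.2 110.5] 1.405202022658523
near [512.4 173.3 110.8] 0.9760101366028833
topdir -7.498091703926337 [535.2 170.7 110. ] [512.2 173.7 110. ]
scenedir -7.151682509294154 [535.7 169.1 110. ] [512.1 172.1 110. ]
scene green [220 161   9   5  38] [223.9 163.1] [ 562.  -215.9   90. ]
scene stop_top 0.46 [217.6, 294.1] 241
scene start_top 0.47 [164.0, 223.9] 66
scene start_top 0.31 [155.8, 215.3] 1235
top green [343 201  12  11 102] [348.3 206. ] [ 559.9 -217.9   90. ]
top stop_top 0.58 [214.3, 224.2] 159
top stop_top 0.29 [211.7, 280.3] 556
top start_top 0.66 [163.5, 285.9] 390
top start_top 0.49 [206.9, 348.9] 105
cams [array([1059.3,  824.4,  739.6]), array([ 323.6,   44.8, 1402.8])]
[array([224.5, 160.6]), array([350.3, 207.1])]
[array([294.1, 210.3]), array([223.5, 211.2])]
```

play_rows([
  [[0.44,0.91,0],[0,0,0.78]],
  [[0.44,0.91,0],[0,0,0.78]],
  [[0.44,0.91,0],[0,0,0.78]],
  [[0.44,0.91,0],[0,0,0.78]],
  [[0.44,0.91,0],[0,0,0.78]],
  [[0.44,0.91,0],[0,0,0.78]],
  [[0.44,0.91,0],[0,0,0.78]],
  [[0.44,0.91,0],[0,0,0.78]],
  [[0.44,0.91,0],[0,0,0.78]],
  [[0.44,0.91,0],[0,0,0.78]],
  [[0.44,0.91,0],[0,0,0.78]],
  [[0.44,0.91,0],[0,0,0.78]],
], hand=1)

```text
time: 2.5
tool_pos: [363.6, -154.9, 240.9]
tcp_rot: [3.141, 0.0, 1.711]
contact_force: [0.1, 0.1, 0.3]
grip_width: 91.8
finger_force: 0.0
```

play_rows([
  [[0.44,0.91,0],[0,0,0.78]],
  [[0.44,0.91,0],[0,0,0.78]],
  [[0.44,0.91,0],[0,0,0.78]],
  [[0.44,0.91,0],[0,0,0.78]],
  [[0.44,0.91,0],[0,0,0.78]],
  [[0.44,0.91,0],[0,0,0.78]],
  [[0.44,0.91,0],[0,0,0.78]],
  [[0.44,0.91,0],[0,0,0.78]],
  [[0.44,0.91,0],[0,0,0.78]],
  [[0.44,0.91,0],[0,0,0.78]],
  [[0.44,0.91,0],[0,0,0.78]],
  [[0.44,0.91,0],[0,0,0.78]],
])

```text
time: 4.0
tool_pos: [522.0, 172.8, 240.7]
tcp_rot: [3.142, 0.0, 3.018]
contact_force: [0.0, 1.0, 0.5]
grip_width: 91.9
finger_force: 0.0
```

play_rows([
  [[0,0,0],[0,0,0]],
  [[0,0,0],[0,0,0]],
  [[0,0,0],[0,0,0]],
])

```text
time: 4.38
tool_pos: [521.4, 171.0, 240.9]
tcp_rot: [-3.142, -0.0, 3.013]
contact_force: [0.5, 0.3, -0.1]
grip_width: 92.1
finger_force: 0.0
```

play_rows([
  [[0.08,0,-0.9],[0,0,0]],
  [[0,0,-0.9],[0,0,0]],
  [[0,0,-0.9],[0,0,0]],
  [[0,0,-0.7],[0,0,0]],
  [[0,0,-0.5],[0,0,0]],
  [[0,0,-0.3],[0,0,0]],
  [[0,0,-0.3],[0,0,0]],
  [[0,0,0],[0,0,0]],
  [[0,0,0],[0,0,0]],
], hand=1)

```text
time: 5.5
tool_pos: [524.4, 171.9, 106.2]
tcp_rot: [3.141, 0.001, 3.015]
contact_force: [-0.5, -0.2, 0.1]
grip_width: 91.6
finger_force: 0.0
```

```bash
python3 - <<'E'
from h import *
C={n:capture(n)["frame"][...,::-1] for n in("scene","top")}
r=lambda i:cv2.resize(i,(390,390),interpolation=cv2.INTER_CUBIC)
cv2.imwrite("pics/c2.png",np.hstack([r(C["scene"][185:255,260:330]),r(C["top"][180:250,188:258])]))
E
```

```text
(no output)
```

View pics/c2.png

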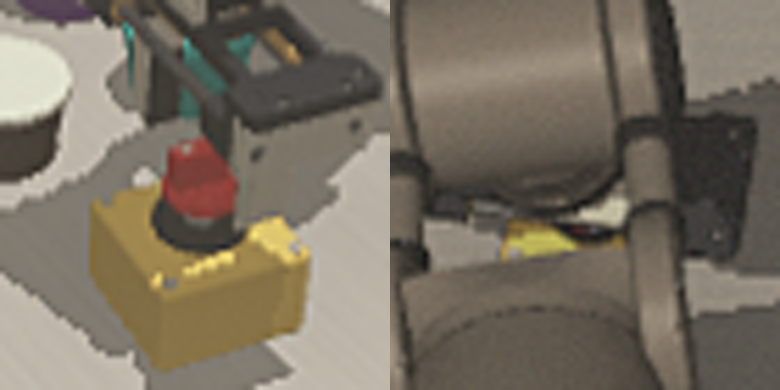

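The scene crop shows the fingers standing on either side of the red bar, with the near finger hiding its right part. The arm covers the top view, so I'll close now.

play_rows([
  [[0,0,0],[0,0,0]],
  [[0,0,0],[0,0,0]],
  [[0,0,0],[0,0,0]],
  [[0,0,0],[0,0,0]],
  [[0,0,0],[0,0,0]],
  [[0,0,0],[0,0,0]],
  [[0,0,0],[0,0,0]],
  [[0,0,0],[0,0,0]],
], hand=-1)

```text
time: 6.6
tool_pos: [524.1, 171.8, 105.7]
tcp_rot: [3.141, -0.0, 3.015]
contact_force: [0.1, -0.6, -0.1]
grip_width: 16.1
finger_force: 0.0
```

play_rows([
  [[0,0,0],[0,0,0]],
  [[0,0,0],[0,0,0]],
  [[0,0,0],[0,0,0]],
])

```text
time: 6.98
tool_pos: [524.1, 171.8, 105.7]
tcp_rot: [3.141, 0.0, 3.015]
contact_force: [0.5, 0.4, 0.4]
grip_width: 13.9
finger_force: 30.0
```

play_rows([
  [[0,0,-0.1],[0,0,0]],
  [[0,0,-0.1],[0,0,0]],
  [[0,0,-0.1],[0,0,0]],
  [[0,0,-0.06],[0,0,0]],
  [[0,0,0],[0,0,0]],
  [[0,0,0],[0,0,0]],
])

```text
time: 7.72
tool_pos: [524.1, 171.9, 95.4]
tcp_rot: [3.141, 0.0, 3.015]
contact_force: [-2.7, -0.7, 7.0]
grip_width: 13.6
finger_force: 30.0
```

play_rows([
  [[0,0,-0.06],[0,0,0]],
  [[0,0,0],[0,0,0]],
])

```text
time: 7.98
tool_pos: [524.3, 171.9, 95.0]
tcp_rot: [3.141, 0.001, 3.015]
contact_force: [-5.6, -1.8, 18.2]
grip_width: 13.8
finger_force: 30.0
```

play_rows([
  [[0,0,0.1],[0,0,0]],
  [[0,0,0],[0,0,0]],
  [[0,0,0],[0,0,0]],
  [[0,0,0],[0,0,0]],
  [[0,0,0],[0,0,0]],
  [[0,0,0.5],[0,0,0]],
  [[0,0,1],[0,0,0]],
  [[0,0,1],[0,0,0]],
  [[0,0,0],[0,0,0]],
  [[0,0,0],[0,0,0]],
], hand=1)

```text
time: 9.22
tool_pos: [523.8, 171.7, 171.1]
tcp_rot: [3.142, -0.0, 3.015]
contact_force: [0.2, 0.0, -0.2]
grip_width: 92.0
finger_force: 0.0
```

```bash
python3 - <<'E'
from h import *
c=capture("scene")
print([(d["at"],d["p"]) for d in pinpoint("stop_top","scene")[:2]],[px(c,(523.7,171.6,z)) for z in(110,104)])
a=c["frame"][185:255,260:330,::-1]; b=cv2.imread("pics/scene0.png")[185:255,260:330]
r=lambda i:cv2.resize(i,(390,390),interpolation=cv2.INTER_CUBIC)
cv2.imwrite("pics/c3.png",np.hstack([r(b),r(a)]))
E
```

```text
[([211.7, 292.4], 0.48)] [array([296.57122009, 210.39092268]), array([296.43441209, 212.0425669 ])]
```

View pics/c3.png

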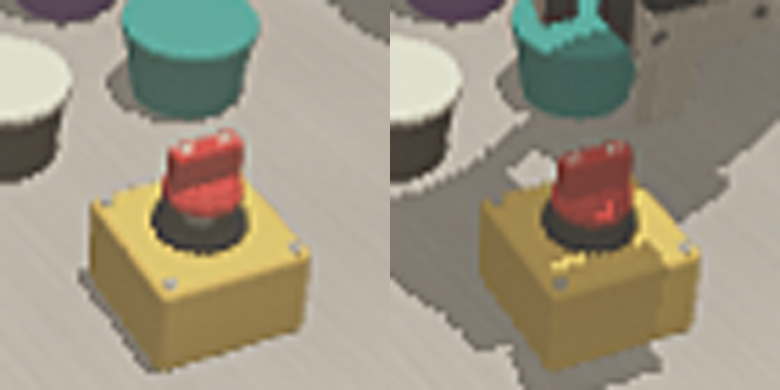

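The right crop, taken now, shows the head about 1.8 px lower than before (left), which is about 6 mm, and the fingers are clear of it. It is latched and holding by itself. Next I'll grip it again to turn it.

play_rows([
  [[0,0,-0.8],[0,0,0]],
  [[0,0,-0.8],[0,0,0]],
  [[0,0,-0.5],[0,0,0]],
  [[0,0,-0.27],[0,0,0]],
  [[0,0,0],[0,0,0]],
])

```text
time: 9.95
tool_pos: [524.0, 171.8, 99.7]
tcp_rot: [-3.141, -0.001, 3.015]
contact_force: [-0.3, -0.2, -0.3]
grip_width: 92.2
finger_force: 0.0
```

play_rows([
  [[0,0,0],[0,0,0]],
  [[0,0,0],[0,0,0]],
  [[0,0,0],[0,0,0]],
  [[0,0,0],[0,0,0]],
  [[0,0,0],[0,0,0]],
  [[0,0,0],[0,0,0]],
  [[0,0,0],[0,0,0]],
  [[0,0,0],[0,0,0]],
  [[0,0,0],[0,0,0]],
  [[0,0,0],[0,0,0]],
  [[0,0,0],[0,0,0]],
], hand=-1)

```text
time: 11.32
tool_pos: [524.0, 171.9, 100.0]
tcp_rot: [3.141, -0.0, 3.015]
contact_force: [-0.3, 1.4, 0.3]
grip_width: 13.9
finger_force: 30.0
```

play_rows([
  [[0,0,0],[0,0,-0.7]],
  [[0,0,0],[0,0,-0.7]],
  [[0,0,0],[0,0,-0.7]],
  [[0,0,0],[0,0,-0.7]],
  [[0,0,0],[0,0,-0.7]],
  [[0,0,0],[0,0,-0.7]],
  [[0,0,0],[0,0,-0.7]],
  [[0,0,0],[0,0,-0.7]],
  [[0,0,0],[0,0,-0.7]],
  [[0,0,0],[0,0,-0.5]],
  [[0,0,0],[0,0,0]],
  [[0,0,0],[0,0,0]],
])

```text
time: 12.82
tool_pos: [524.4, 172.2, 100.5]
tcp_rot: [3.14, -0.0, 2.067]
contact_force: [0.1, 4.1, 5.6]
grip_width: 13.8
finger_force: 30.0
```

The turn came to 0.95 rad, and a 5.6 N upward spring push shows the catch has let go. I'll raise 8 mm and then open.

play_rows([
  [[0,0,0.09],[0,0,0]],
  [[0,0,0.09],[0,0,0]],
  [[0,0,0.06],[0,0,0]],
  [[0,0,0.03],[0,0,0]],
  [[0,0,0],[0,0,0]],
])

```text
time: 13.45
tool_pos: [524.3, 172.1, 106.3]
tcp_rot: [-3.142, -0.001, 2.065]
contact_force: [6.1, 7.1, -12.8]
grip_width: 13.6
finger_force: 30.0
```

play_rows([
  [[0,0,0],[0,0,0]],
  [[0,0,0],[0,0,0]],
  [[0,0,0],[0,0,0]],
  [[0,0,0],[0,0,0]],
  [[0,0,0],[0,0,0]],
  [[0,0,0.5],[0,0,0]],
  [[0,0,1],[0,0,0]],
  [[0,0,1],[0,0,0]],
  [[0,0,0.5],[0,0,0]],
  [[0,0,0],[0,0,0]],
], hand=1)

```text
time: 14.7
tool_pos: [524.5, 171.9, 199.3]
tcp_rot: [3.139, 0.001, 2.065]
contact_force: [-0.2, -0.1, -0.6]
grip_width: 92.1
finger_force: 0.0
```

```bash
python3 - <<'E'
from h import *
c=capture("scene")
a=c["frame"][185:255,260:330,::-1]; b=cv2.imread("pics/scene0.png")[185:255,260:330]
r=lambda i:cv2.resize(i,(390,390),interpolation=cv2.INTER_CUBIC)
cv2.imwrite("pics/c4.png",np.hstack([r(b),r(a)]))
E
```

```text
(no output)
```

View pics/c4.png

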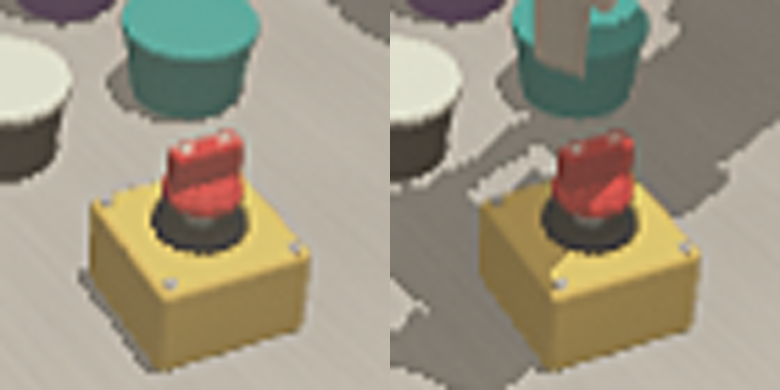

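The right crop shows the head back at its starting height and angle. Now the green plunger, with the fingers shut.

play_rows([
  [[0.08,-0.93,0],[0,0,0]],
  [[0.08,-0.93,0],[0,0,0]],
  [[0.08,-0.93,0],[0,0,0]],
  [[0.08,-0.93,0],[0,0,0]],
  [[0.08,-0.93,0],[0,0,0]],
  [[0.08,-0.93,0],[0,0,0]],
  [[0.08,-0.93,0],[0,0,0]],
  [[0.08,-0.93,0],[0,0,0]],
  [[0.08,-0.93,0],[0,0,0]],
  [[0.08,-0.93,0],[0,0,0]],
  [[0.08,-0.93,0],[0,0,0]],
  [[0.08,-0.93,0],[0,0,0]],
], hand=-1)

```text
time: 16.25
tool_pos: [552.2, -163.7, 196.4]
tcp_rot: [-3.14, -0.002, 2.065]
contact_force: [0.2, -0.4, 0.4]
grip_width: 0.5
finger_force: 0.0
```

play_rows([
  [[0.1,-0.93,0],[0,0,0]],
  [[0.1,-0.93,0],[0,0,0]],
  [[0,0,-1],[0,0,0]],
  [[0,0,-1],[0,0,0]],
  [[0,0,-0.6],[0,0,0]],
  [[0,0,0],[0,0,0]],
  [[0,0,0],[0,0,0]],
])

```text
time: 17.12
tool_pos: [559.0, -218.8, 120.2]
tcp_rot: [3.142, -0.0, 2.065]
contact_force: [0.3, -0.1, 0.1]
grip_width: 0.2
finger_force: 0.0
```

```bash
python3 - <<'E'
from h import *
C={n:capture(n)["frame"][...,::-1] for n in("scene","top")}
r=lambda i:cv2.resize(i,(390,390),interpolation=cv2.INTER_CUBIC)
cv2.imwrite("pics/c5.png",np.hstack([r(C["scene"][135:205,190:260]),r(C["scene"][185:255,260:330])]))
E
```

```text
(no output)
```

View pics/c5.png

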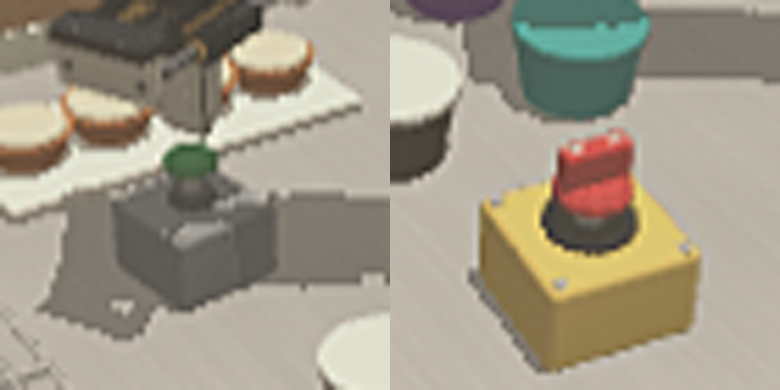

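The closed fingertips stand just above the green cap, and the red head is fully up. Pressing now.

play_rows([
  [[0,0,-0.2],[0,0,0]],
  [[0,0,-0.2],[0,0,0]],
  [[0,0,-0.15],[0,0,0]],
  [[0,0,-0.12],[0,0,0]],
  [[0,0,-0.1],[0,0,0]],
  [[0,0,0],[0,0,0]],
])

```text
time: 17.98
tool_pos: [559.1, -218.9, 97.4]
tcp_rot: [3.141, 0.001, 2.065]
contact_force: [-0.9, 1.0, 7.1]
grip_width: 0.5
finger_force: 3.3
```

play_rows([
  [[0,0,-0.06],[0,0,0]],
  [[0,0,0],[0,0,0]],
  [[0,0,0],[0,0,0]],
])

```text
time: 18.35
tool_pos: [559.1, -218.9, 96.6]
tcp_rot: [3.141, 0.001, 2.065]
contact_force: [-2.0, 2.3, 10.3]
grip_width: 0.5
finger_force: 5.6
```

play_rows([
  [[0,0,-0.06],[0,0,0]],
  [[0,0,0],[0,0,0]],
  [[0,0,0],[0,0,0]],
])

```text
time: 18.73
tool_pos: [559.2, -219.0, 96.3]
tcp_rot: [3.14, 0.002, 2.065]
contact_force: [-5.3, 3.3, 21.1]
grip_width: 0.7
finger_force: 10.6
```

At 21 N with almost no further travel, the plunger is on its stop. Lifting off.

play_rows([
  [[0,0,0.3],[0,0,0]],
  [[0,0,0.6],[0,0,0]],
  [[0,0,1],[0,0,0]],
  [[0,0,1],[0,0,0]],
  [[0,0,0.6],[0,0,0]],
  [[0,0,0],[0,0,0]],
  [[0,0,0],[0,0,0]],
  [[0,0,0],[0,0,0]],
])

```text
time: 19.73
tool_pos: [558.4, -218.5, 197.1]
tcp_rot: [-3.14, -0.002, 2.065]
contact_force: [0.7, -0.6, 0.2]
grip_width: 0.0
finger_force: 0.0
```

```bash
python3 - <<'E'
from h import *
C=capture("scene")["frame"][...,::-1]
cv2.imwrite("pics/c6.png",cv2.resize(C[130:260,190:340],(690,598),interpolation=cv2.INTER_CUBIC))
E
```

```text
(no output)
```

View pics/c6.png

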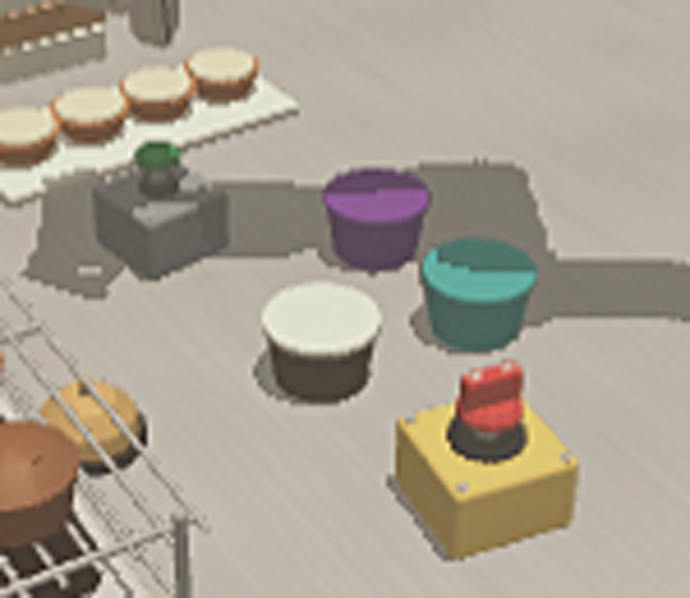

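Both heads are up (green at (157,155) and red at (490,395) in this crop), and the tub, the tarts and the bell look unmoved.

```bash
python3 -c "
from plant import bot; print(bot.close_job())"
```

```text
the job is handed in; nothing more can be done
None
```

I pressed the red button until it latched and stayed down by itself, then turned it clockwise to release it, and it came fully up. After that I pressed the green plunger to its stop and it sprang back. I didn't touch anything else, and the job was handed in at about 20 s of the 48 s allowed, with no verdict returned.

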